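# Lay the try square against the clamped board at the red clip

### The job

Get the clamped board ready for squaring off at the red clip: first put the timber offcut that is in the way in front of that half of the board into the grey tray, then set the try square flat on the bench with its thick yellow stock flush all along the board's near edge and its blade lying across the board, pointing straight at the middle of the red clip. Let go of it there, and leave the other offcut and everything else where they are.

Things in the scene. Friction and masses are not known exactly. Their poses are not given: they have to be found in the camera images.
- board: Pale board fixed on the bench, 130 (x) x 340 (y) x 18 mm high. Origin: centre of its underside. +x points away from the robot: its near edge, to lay the square against, is the face x = -65 mm. Two dark hold-down clamps (30 mm wide, up to 62 mm above the bench) stand on it at x = 15 to 65, y = +148 and -148 mm.
- red_clip: Red clip fixed on the board near its far edge, 30 (x) x 40 (y) mm, rising about 36 mm above the board. Origin: centre of its underside, on the board's top; axes as the board's. It is in the board's left (+y) or right (-y) half, about 80 mm from the middle, and marks where the blade must point.
- blue_clip: Blue clip, the same as the red one, in the other half of the board. Of no use to this job.
- dark_offcut: Dark timber offcut, loose, 40 (x) x 90 (y) x 50 mm high, standing close in front of the near edge of the board's left (+y) half. Origin: centre of its underside.
- pale_offcut: Pale timber offcut, loose, 40 (x) x 90 (y) x 50 mm high, standing close in front of the near edge of the board's right (-y) half. Origin: centre of its underside.
- square: L-shaped try square, loose, right way up. Origin: centre of the underside of its yellow stock, 28 (x) x 100 (y) x 30 mm high; on it a black grip ridge, 18 (x) x 60 (y) mm, 30 to 58 mm up. Steel blade: from the stock's face x = 14 to x = 109 mm, 30 mm wide, centred on y = 35 mm, 19.5 to 23.5 mm up: it passes just above the board when the stock stands on the bench, its face against the near edge.
- stock_end_a (a point): The +y (blade) end of the stock's face, at (14, 50, 10) mm on the square.
- stock_end_b (a point): The -y end of the stock's face, at (14, -50, 10) mm on the square.
- blade_tip (a point): Middle of the blade's far end, lower side, at (109, 35, 19.5) mm on the square.
- tray: Grey open tray fixed on the bench, 190 (x) x 150 (y) x 45 mm high, walls and floor 5 mm thick. Origin: centre of its underside. It and the square lie one on each side of the board, either way round.
- glue: Bystander, to be left alone: white glue bottle with orange cap, 60 mm across, 150 mm tall.
- jar: Bystander, to be left alone: amber glass jar, 70 mm across, 90 mm tall.

How it is judged:
By the outcome, as a careful person would: the job done as asked, in the order asked, and still so for the second after the job is handed in, with the robot touching nothing.
It also fails if it takes over 56 s, if anything falls off the work surface, if the arm or the gripper's body presses on something with over 40 N, if the wrist force passes 120 N, or if a joint passes its speed limit or range.

### The arm

A 6-joint arm with a two-finger parallel gripper is mounted at the origin on the work surface. World frame = base frame: x ahead of the robot, y to its left, z up, the work surface at z = 0. Lengths are in m, angles in rad, forces in N, time in s.
With the tool pointing down it reaches from about 0.375 to 0.9 m from the base axis. Payload 3.1 kg.
Tool frame: the origin (TCP) lies at the very end of the fingers, on their centre line; the grasp point (between the pads) lies 19 mm behind it; z points along the fingers, y is the line along which they close (so a half turn about z gives the same grasp; the last joint's range is limited). The gripper opens to 85 mm and grips with 20 to 120 N. Pads are 22 mm wide; open, the fingers measure 114 mm over their backs; the gripper's body (76 mm by 85 mm) begins 54 mm behind the grasp point. The pads swing forward as they close: fully open they stand 13 mm farther back than shut.
Start: joints at [1.02, 0.527, 1.433, -0, 1.181, -0.178], TCP at [0.227, 0.582, 0.231] pointing down, gripper open.
Joint ranges: [-3.08, 3.08], [-0.75, 2.2], [0.22, 2.44], [-1.43, 4.57], [0, 2.65], [-2.85, 2.85]. Speed limits (rad/s): [2.79, 2.79, 3.14, 3.14, 3.14, 3.14].

### API

Orientations are given as a unit quaternion [x, y, z, w].
In Python, from station import manip, vision gives the robot as it stands.
- The arm moves only by the tool drive_tool, never from a script. Its argument "deltas" is a list that holds one entry, the list of rows, each a list of 4 numbers: the shift along the tool's x, y, z in mm, then the turn about the tool's z in rad. A call has 1 to 5 rows; each row is the pose to reach, as a shift and turn from the pose commanded when the call began, along the tool's axes at that moment; what a row does not reach only later rows make up. A row lasts 1/12 s, in which the tool goes at most 41.7 mm and 7.16 degrees, less where a joint would pass 70% of its speed; a pose out of reach is approached as far as the arm can. A call with a gripper value outside its range is refused whole. "jaw" is the finger opening in mm, from 0 to 85.4, set as the call begins (left out, the last holds). The fingers move at their own pace and stop on an object; "force" is the grip in N (left out, the last holds). Time passes only in rows, so rows that repeat a pose let the fingers close. It gives the time, the measured TCP pose, the force, the opening and the grip force at its end, in the units of the state.
- manip.sense(): the state, without advancing time (a new reading comes with each control period).
- vision.snapshot(name): name is "scene" or "top" or "wrist"; returns the picture (420x560x3 uint8, red, green, blue); there is no depth.
- vision.camera_model(name): a dict with "camera_matrix" (3x3 intrinsics, pixels), "rvec" (rotation vector, rad) and "tvec" (3), from world to camera coordinates, as OpenCV has them. Camera axes: x right, y down, z forward; pixel columns grow to the right and rows downward; lengths in m; the calibration is good to about 2 mm. A picture is of the moment at which its call begins: read the wrist's pose just before it. camera_model takes no time and is no camera call; for the wrist camera it gives the pose at the moment of the call.
- manip.sign_off(): hands the job in; it is judged then, once.
The state is a dict: "t": time; "q": joint angles; "qd": joint speeds; "tau": joint torques, N m; "tcp_pos": TCP position; "tool_rot": TCP orientation; "force": force on the tool from outside, world axes, zero at the start; "ft_torque": the same for the moment, N m; "finger_gap": opening from 0.0 (shut) to 1.0 (fully open); "gripper_force": force on a finger pad.
Only numpy, scipy, OpenCV 4.12 (cv2) and the standard library are available. Lean on these libraries where they do the work, as an engineer would, in place of code of your own. Each camera call takes 0.05 s, during which the arm holds its last target. There are 200 camera calls.

## Working session

There is one attempt and no reset: what is moved stays moved. The work goes in short steps, Python scripts to look and compute and a tool call to move; the robot and the scene stay as the last step left them, time stands still between calls to the robot, and variables do not carry over. Pictures are saved under pics/ and viewed, at most 10 in all, crops included, and the job is handed in when it is done.

Besides the shell and the picture viewer there is one more tool, called as name(argument=value, ...) on one line, values as JSON. drive_tool: Moves the arm, as the interface text tells. Its arguments: {"type":"object","properties":{"deltas":{"type":"array"},"jaw":{"type":"number"},"force":{"type":"number"}},"required":["deltas"]}

```bash
ls; mkdir -p pics
python3 - <<'E'
from station import manip, vision
import cv2
for n in("scene","top"):
    p=vision.snapshot(n); cv2.imwrite(f"pics/{n}0.png",p[:,:,::-1])
    print(n,vision.camera_model(n))
print(manip.sense())
E
```

```text
pics
scene {'camera_matrix': array([[380.81625318,   0.        , 282.74956945],
       [  0.        , 380.81625318, 207.90644139],
       [  0.        ,   0.        ,   1.        ]]), 'rvec': array([ 1.50029732,  2.18246632, -0.76999544]), 'tvec': array([ 0.21133675, -0.36828818,  1.40414396])}
top {'camera_matrix': array([[458.36557865,   0.        , 276.59437594],
       [  0.        , 458.36557865, 210.6387882 ],
       [  0.        ,   0.        ,   1.        ]]), 'rvec': array([ 2.13045682, -2.09994085,  0.19806706]), 'tvec': array([-0.0027599 ,  0.58930903,  1.06798567])}
{'t': 0.1, 'q': array([ 1.02048235e+00,  5.28390002e-01,  1.43380405e+00, -3.21923941e-06,
        1.18142956e+00, -1.78463477e-01]), 'qd': array([ 0.0019221 , -0.00130927, -0.00168649,  0.00153271,  0.00096946,
       -0.00274885]), 'tau': array([ 5.50077402e-04, -4.43305886e+01, -1.78585356e+01, -2.02638676e-04,
        3.90211382e-03,  2.15584555e-05]), 'tcp_pos': array([0.22668452, 0.58172516, 0.23041167]), 'tool_rot': array([ 1.84855221e-01,  9.82765239e-01, -9.49336326e-04, -3.60504351e-04]), 'force': array([-0.1922295 , -0.46729491,  0.49158673]), 'ft_torque': array([-0.05210266, -0.00669389,  0.01634152]), 'gripper_force': 0.0, 'finger_gap': 1.0012429219887355}
```

View pics/top0.png

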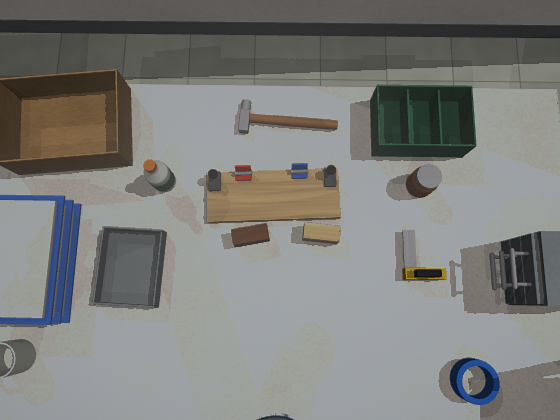

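View pics/scene0.png

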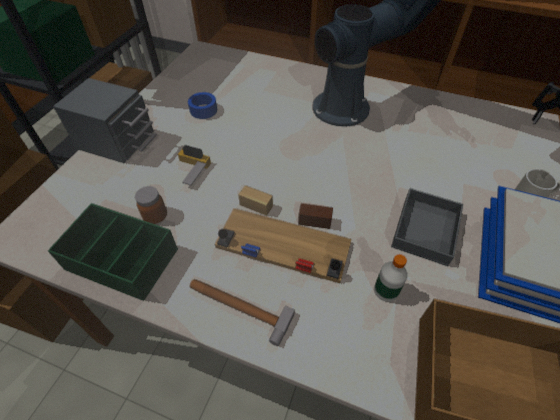

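```bash
cat > h.py <<'E'
import numpy as np, cv2
from station import manip, vision
def ray(name,uv,z,m=None):
    "world points at height z seen at pixels uv"
    m=m or vision.camera_model(name); R=cv2.Rodrigues(np.array(m["rvec"]))[0]; t=np.array(m["tvec"])
    p=cv2.undistortPoints(np.float64(uv).reshape(-1,1,2),np.array(m["camera_matrix"]),None).reshape(-1,2)
    d=np.c_[p,np.ones(len(p))]@R; c=-R.T@t
    return c+d*((z-c[2])/d[:,2])[:,None]
def proj(name,P,m=None):
    m=m or vision.camera_model(name)
    return cv2.projectPoints(np.float64(P).reshape(-1,3),np.array(m["rvec"]),np.array(m["tvec"]),np.array(m["camera_matrix"]),None)[0].reshape(-1,2)
def save(name,img,box,s,marks=()):
    x0,y0,x1,y1=box
    c=cv2.resize(img[y0:y1,x0:x1,::-1],None,fx=s,fy=s,interpolation=cv2.INTER_CUBIC)
    for u,v in marks: cv2.circle(c,(int((u-x0+.5)*s),int((v-y0+.5)*s)),2,(255,0,255),-1)
    cv2.imwrite(f"pics/{name}.png",c)
E
python3 - <<'E'
import cv2
from h import *
i=cv2.imread("pics/top0.png")[:,:,::-1]
a=cv2.resize(i[150:250,190:350,::-1],None,fx=5,fy=5,interpolation=cv2.INTER_CUBIC)[:,:800]
cv2.imwrite("pics/c1.png",a)
b=cv2.resize(i[220:315,85:175,::-1],None,fx=5,fy=5,interpolation=cv2.INTER_CUBIC)
c=cv2.resize(i[220:315,385:455,::-1],None,fx=5,fy=5,interpolation=cv2.INTER_CUBIC)
cv2.imwrite("pics/c2.png",np.hstack([b,c]))
E
```

```text
(no output)
```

View pics/c1.png

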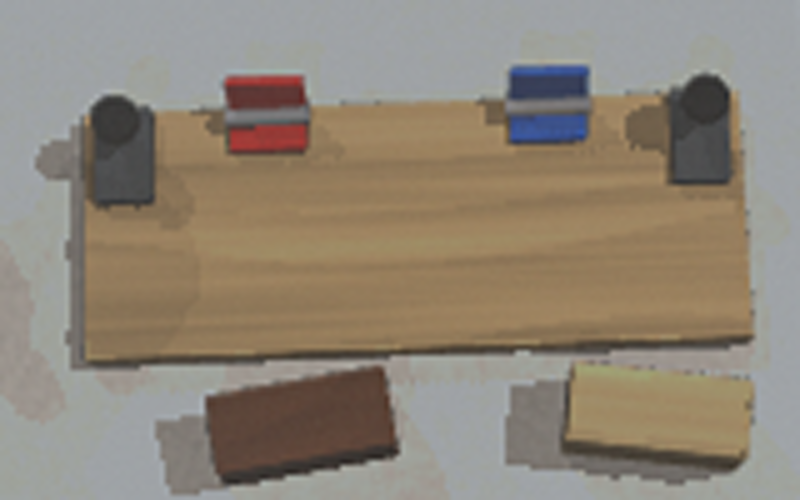

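View pics/c2.png

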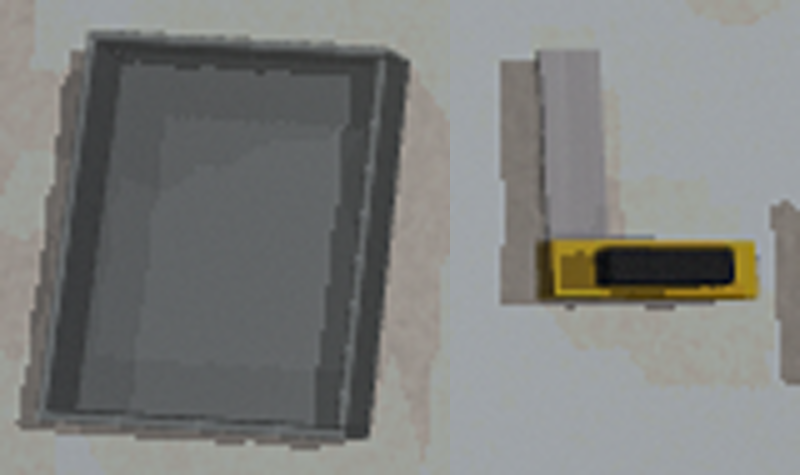

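```bash
cat >> h.py <<'E'
def fit(W,L):
    "2D rigid fit: local L -> world W; returns x,y,yaw,residual mm"
    W=np.array(W)[:,:2];L=np.array(L,float);w=W-W.mean(0);l=L-L.mean(0)
    a=np.arctan2((l[:,0]*w[:,1]-l[:,1]*w[:,0]).sum(),(l*w).sum())
    R=np.array([[np.cos(a),-np.sin(a)],[np.sin(a),np.cos(a)]])
    t=W.mean(0)-R@L.mean(0); return t,a,np.round(1000*(W-(L@R.T+t)),1)
E
python3 - <<'E'
from h import *
np.set_printoptions(precision=4,suppress=True)
def go(n,px,o,z,L): print(n,*fit(ray("top",np.array(px)/5+o-0.4,z),np.array(L)/1e3))
go("board",[(85,358),(752,338),(738,92),(83,110)],(190,150),.018,[(-65,170),(-65,-170),(65,-170),(65,170)])
go("dark",[(206,396),(383,367),(396,447),(217,472)],(190,150),.05,[(20,45),(20,-45),(-20,-45),(-20,45)])
go("pale",[(573,365),(752,380),(748,457),(566,440)],(190,150),.05,[(20,45),(20,-45),(-20,-45),(-20,45)])
go("stock",[(552,240),(753,240),(757,297),(555,293)],(295,220),.03,[(14,50),(14,-50),(-14,-50),(-14,50)])
go("blade",[(541,52),(600,50),(603,235),(549,238)],(295,220),.0235,[(109,50),(109,20),(14,20),(14,50)])
go("tray",[(90,35),(385,50),(345,435),(40,415)],(85,220),.045,[(95,75),(95,-75),(-95,-75),(-95,75)])
print("red",ray("top",np.array([(229,77),(305,77),(306,151),(231,153)])/5+(189.6,149.6),.018))
m=vision.camera_model("top");R=cv2.Rodrigues(m["rvec"])[0];print("cam",-R.T@m["tvec"])
E
```

```text
board [0.6398 0.0173] 0.04366512043248556 [[-0.1 -1.2]
 [ 0.1  0.6]
 [-0.4  0.6]
 [ 0.3  0. ]]
dark [0.5324 0.0708] 0.1681236185792414 [[-0.8 -0.9]
 [-0.2  1.1]
 [-0.3  0.7]
 [ 1.3 -0.9]]
pale [ 0.5398 -0.105 ] -0.07539904052441715 [[-1.4 -0.9]
 [-0.9  1. ]
 [ 1.   0.4]
 [ 1.3 -0.6]]
stock [ 0.4441 -0.3604] 0.005638815581098053 [[-1.1 -0.7]
 [-0.2  1. ]
 [ 0.1  0.7]
 [ 1.2 -1. ]]
blade [ 0.4437 -0.3598] -0.005248444908976719 [[-2.  -0.5]
 [-0.4 -0.1]
 [ 2.2  2. ]
 [ 0.2 -1.4]]
tray [0.4503 0.366 ] -0.04125041762739693 [[-2.6 -1.4]
 [-1.9  1.8]
 [ 1.8  1.2]
 [ 2.8 -1.6]]
red [[0.7164 0.1149 0.018 ]
 [0.7169 0.0754 0.018 ]
 [0.6773 0.0739 0.018 ]
 [0.6757 0.1126 0.018 ]]
cam [ 0.3713 -0.0051  1.1619]
```

```bash
cat >> h.py <<'E'
from scipy.spatial.transform import Rotation as Ro
def pose():
    s=manip.sense(); y=Ro.from_quat(s["tool_rot"]).as_matrix()[:,1]
    return np.array(s["tcp_pos"]),np.arctan2(y[1],y[0]),s
def plan(tgts,step=35.,tstep=.1,per=5):
    "tgts: (x,y,z,yaw) world; prints delta rows per call"
    p,a,s=pose(); print("now",p.round(4),round(a,4),"q",np.round(s["q"],2))
    for x,y,z,w in tgts:
        d=np.array([x,y,z])-p; da=(w-a+np.pi/2)%np.pi-np.pi/2
        n=max(1,int(np.ceil(max(1000*np.linalg.norm(d)/step,abs(da)/tstep)))); i=0
        while i<n:
            k=min(per,n-i); e=[np.cos(a),np.sin(a)]; tx=np.array([-e[1],e[0]])*-1
            # tool y=e, z=down, x = y cross z
            tx=np.cross([e[0],e[1],0],[0,0,-1])
            rows=[]
            for j in range(1,k+1):
                v=d*1000*j/n
                rows.append([round(float(v@tx),1),round(float(v[:2]@e),1),round(float(-v[2]),1),round(-da*j/n,3)])
            print(rows); p=p+d*k/n; a=a+da*k/n; i+=k
        print("-- at",p.round(4))
E
python3 -c "
from h import *
plan([(.532,.071,.23,.168)],38,.12)"
```

```text
now [0.2267 0.5817 0.2304] 1.1989 q [ 1.02  0.53  1.43 -0.    1.18 -0.18]
[[-29.4, -22.8, 0.0, np.float64(0.064)], [-58.8, -45.6, 0.1, np.float64(0.129)], [-88.1, -68.4, 0.1, np.float64(0.193)], [-117.5, -91.2, 0.1, np.float64(0.258)], [-146.9, -114.0, 0.1, np.float64(0.322)]]
[[-35.1, -12.3, 0.0, np.float64(0.064)], [-70.2, -24.7, 0.1, np.float64(0.129)], [-105.3, -37.0, 0.1, np.float64(0.193)], [-140.3, -49.3, 0.1, np.float64(0.258)], [-175.4, -61.7, 0.1, np.float64(0.322)]]
[[-37.2, -0.6, 0.0, np.float64(0.064)], [-74.4, -1.2, 0.1, np.float64(0.129)], [-111.6, -1.8, 0.1, np.float64(0.193)], [-148.7, -2.4, 0.1, np.float64(0.258)], [-185.9, -2.9, 0.1, np.float64(0.322)]]
[[-35.5, 11.2, 0.0, np.float64(0.064)]]
-- at [0.532 0.071 0.23 ]
```

drive_tool(deltas=[[[-29, -23, 0, 0.064], [-59, -46, 0, 0.129], [-88, -68, 0, 0.193], [-118, -91, 0, 0.258], [-147, -114, 0, 0.322]]], jaw=62)

```text
t: 0.52
tcp_pos: [0.3229, 0.421, 0.2309]
tool_rot: [0.341, 0.94, -0.0, -0.0]
force: [1.3, -0.3, -0.2]
finger_gap: 0.728
gripper_force: 0.0
```

drive_tool(deltas=[[[-35, -12, 0, 0.064], [-70, -25, 0, 0.129], [-105, -37, 0, 0.193], [-140, -49, 0, 0.258], [-175, -62, 0, 0.322]]])

```text
t: 0.93
tcp_pos: [0.4179, 0.2615, 0.2311]
tool_rot: [0.488, 0.873, -0.0, -0.0]
force: [0.3, 0.0, 0.7]
finger_gap: 0.725
gripper_force: 0.0
```

drive_tool(deltas=[[[-37, 0, 0, 0.064], [-74, -1, 0, 0.129], [-112, -2, 0, 0.193], [-149, -2, 0, 0.258], [-186, -3, 0, 0.322]]])

```text
t: 1.35
tcp_pos: [0.5134, 0.1017, 0.2311]
tool_rot: [0.622, 0.783, -0.0, -0.0]
force: [0.4, 0.2, 0.6]
finger_gap: 0.729
gripper_force: 0.0
```

drive_tool(deltas=[[[-35, 11, 0, 0.064], [-35, 11, 0, 0.064], [-35, 11, 0, 0.064]]])

```text
t: 1.6
tcp_pos: [0.5324, 0.0701, 0.2308]
tool_rot: [0.646, 0.763, -0.0, -0.0]
force: [-1.3, 0.1, 0.0]
finger_gap: 0.724
gripper_force: 0.0
```

Run:
```python
from h import *
import pickle
p,a,s=pose(); m=vision.camera_model("wrist"); i=vision.snapshot("wrist")
pickle.dump((m,i),open("w1.pkl","wb"))
# predicted marks
def T(o,L): c,s_=np.cos(o[2]),np.sin(o[2]); return [(o[0]+c*x-s_*y,o[1]+s_*x+c*y,z) for x,y,z in np.array(L)/1e3]
M=T((.5324,.0708,.168),[(20,45,50),(20,-45,50),(-20,-45,50),(-20,45,50)])+T((.6398,.0173,.0437),[(-65,170,18),(-65,0,18),(-65,60,18),(-65,100,18)])
save("w1",i,(0,0,560,420),1.4,proj("wrist",M,m)); print(p,a,s["q"],s["t"],s["force"])
```

```text
[0.53239845 0.07012484 0.23082761] 0.16549416567554828 [-7.73435269e-02  4.10235167e-01  1.65353219e+00  1.97850438e-04
  1.07844493e+00 -2.42931181e-01] 1.6 [-1.27017785  0.13877923  0.00525444]
```

View pics/w1.png

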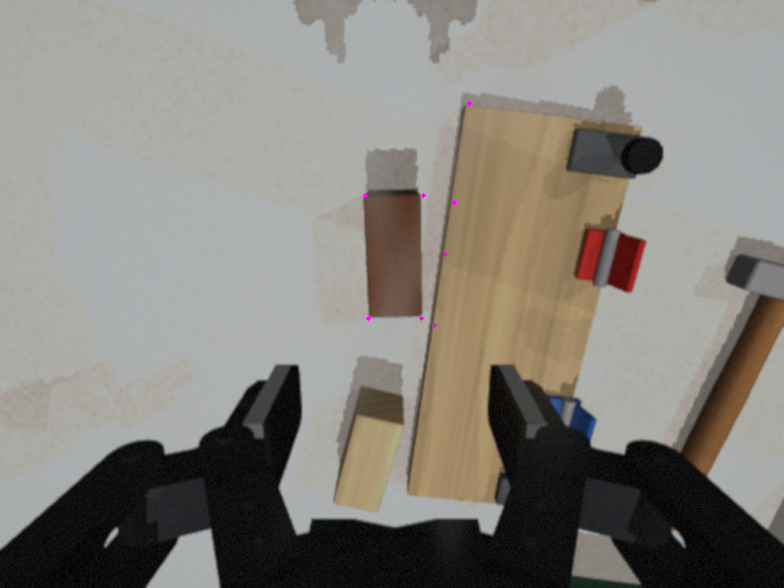

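Run:
```python
from h import *
import pickle
m,i=pickle.load(open("w1.pkl","rb")); np.set_printoptions(precision=4,suppress=True)
def loc(P):
    d=P[:,:2]-[.6398,.0173]; c,s=np.cos(.0437),np.sin(.0437); return np.c_[d@[c,s],d@[-s,c]]*1000
px=np.array([(588,229),(577,279),(644,240),(633,292),(608,229),(599,287)])/1.4-.5
for z in(.018,.036,.054): print(z,loc(ray("wrist",px,z,m)))
pt=np.array([(229,77),(305,77),(306,151),(231,153),(226,116),(309,116)])/5+(189.6,149.6)
for z in(.018,.036,.054): print("top",z,loc(ray("top",pt,z)))
# board edge from wrist
e=ray("wrist",np.array([(464,105),(409,494)])/1.4-.5,.018,m);print(e,loc(e))
plan([(.532,.071,.06,.168),(.532,.071,.022,.168)])
```

```text
0.018 [[40.4135 92.815 ]
 [41.436  52.8085]
 [85.5185 89.7355]
 [88.4995 47.7121]
 [55.6737 94.6849]
 [60.4314 48.4712]]
0.036 [[32.609  94.7591]
 [33.5798 56.7807]
 [75.4277 91.8358]
 [78.2576 51.9425]
 [47.0957 96.5343]
 [51.6122 52.6632]]
0.054 [[24.8046 96.7033]
 [25.7235 60.7528]
 [65.3368 93.936 ]
 [68.0156 56.173 ]
 [38.5177 98.3837]
 [42.7931 56.8552]]
top 0.018 [[80.815  94.1712]
 [79.6039 54.7048]
 [39.9008 54.8879]
 [40.0131 93.595 ]
 [59.8729 95.9588]
 [58.5601 53.0047]]
top 0.036 [[75.3067 92.5217]
 [74.1147 53.6763]
 [35.0363 53.8566]
 [35.1469 91.9546]
 [54.6941 94.2812]
 [53.4021 52.003 ]]
top 0.054 [[69.7984 90.8723]
 [68.6254 52.6479]
 [30.1719 52.8253]
 [30.2806 90.3142]
 [49.5154 92.6036]
 [48.244  51.0013]]
[[ 0.5636  0.1829  0.018 ]
 [ 0.583  -0.1532  0.018 ]] [[ -68.8706  168.7427]
 [ -64.149  -167.8968]]
now [0.5312 0.0715 0.2307] 0.1676 q [-0.08  0.41  1.66  0.    1.08 -0.24]
[[-0.1, 0.1, 34.1, np.float64(-0.0)], [-0.2, 0.3, 68.3, np.float64(-0.0)], [-0.4, 0.4, 102.4, np.float64(-0.0)], [-0.5, 0.6, 136.6, np.float64(-0.0)], [-0.6, 0.7, 170.7, np.float64(-0.0)]]
-- at [0.532 0.071 0.06 ]
[[0.0, 0.0, 19.0, np.float64(-0.0)], [0.0, 0.0, 38.0, np.float64(-0.0)]]
-- at [0.532 0.071 0.022]
```

drive_tool(deltas=[[[0, 1, 34, 0], [0, 1, 68, 0], [0, 1, 102, 0], [0, 1, 136, 0], [0, 1, 160, 0]]])

```text
t: 2.07
tcp_pos: [0.53, 0.074, 0.0689]
tool_rot: [0.644, 0.765, -0.001, -0.002]
force: [0.3, -0.2, 0.0]
finger_gap: 0.729
gripper_force: 0.0
```

drive_tool(deltas=[[[0, 0, 20, 0], [0, 0, 38, 0], [0, 0, 48, 0], [0, 0, 48, 0]]])

```text
t: 2.4
tcp_pos: [0.5303, 0.0735, 0.0214]
tool_rot: [0.644, 0.765, -0.001, -0.002]
force: [-0.6, -0.8, -0.2]
finger_gap: 0.723
gripper_force: 0.0
```

drive_tool(deltas=[[[0, 0, 0, 0], [0, 0, 0, 0], [0, 0, 0, 0], [0, 0, 0, 0], [0, 0, 0, 0]]], jaw=20, force=50)

```text
t: 2.82
tcp_pos: [0.5334, 0.0722, 0.0245]
tool_rot: [0.645, 0.764, 0.001, 0.001]
force: [0.1, 0.8, 3.7]
finger_gap: 0.457
gripper_force: 52.6
```

```bash
python3 -c "
from h import *
print(ray('top',[(157,178),(424,180)],.0))
plan([(.53,.073,.13,.168),(.45,.366,.13,-.041),(.45,.366,.034,-.041)])"
```

```text
[[ 0.68369367  0.32161441  0.        ]
 [ 0.68754252 -0.37753855  0.        ]]
now [0.5334 0.0722 0.0245] 0.169 q [-0.07  0.74  1.8   0.    0.6  -0.24]
[[0.3, -0.8, -26.4, np.float64(0.0)], [0.7, -1.6, -52.8, np.float64(0.0)], [1.0, -2.4, -79.1, np.float64(0.001)], [1.3, -3.3, -105.5, np.float64(0.001)]]
-- at [0.53  0.073 0.13 ]
[[33.6, -3.3, -0.0, np.float64(0.023)], [67.2, -6.6, -0.0, np.float64(0.046)], [100.8, -10.0, -0.0, np.float64(0.07)], [134.3, -13.3, -0.0, np.float64(0.093)], [167.9, -16.6, -0.0, np.float64(0.116)]]
[[33.0, -7.2, -0.0, np.float64(0.023)], [65.9, -14.4, -0.0, np.float64(0.046)], [98.9, -21.6, -0.0, np.float64(0.07)], [131.9, -28.8, -0.0, np.float64(0.093)]]
-- at [0.45  0.366 0.13 ]
[[0.0, 0.0, 32.0, np.float64(-0.0)], [0.0, 0.0, 64.0, np.float64(-0.0)], [0.0, 0.0, 96.0, np.float64(-0.0)]]
-- at [0.45  0.366 0.034]
```

drive_tool(deltas=[[[0, -1, -26, 0], [0, -2, -53, 0], [1, -3, -79, 0], [1, -3, -106, 0]]])

```text
t: 3.15
tcp_pos: [0.5287, 0.0726, 0.1303]
tool_rot: [0.645, 0.764, -0.0, -0.001]
force: [1.6, 0.3, -2.0]
finger_gap: 0.455
gripper_force: 51.9
```

drive_tool(deltas=[[[34, -3, 0, 0.023], [67, -7, 0, 0.046], [101, -10, 0, 0.07], [134, -13, 0, 0.093], [168, -17, 0, 0.116]]])

```text
t: 3.57
tcp_pos: [0.4841, 0.2364, 0.1297]
tool_rot: [0.689, 0.725, 0.0, 0.0]
force: [1.1, 0.2, -1.3]
finger_gap: 0.461
gripper_force: 52.1
```

drive_tool(deltas=[[[33, -7, 0, 0.023], [66, -14, 0, 0.046], [99, -22, 0, 0.07], [132, -29, 0, 0.093], [132, -29, 0, 0.093]]])

```text
t: 3.98
tcp_pos: [0.4469, 0.3709, 0.1298]
tool_rot: [0.72, 0.694, 0.002, -0.001]
force: [-0.3, -0.0, -1.0]
finger_gap: 0.461
gripper_force: 52.0
```

drive_tool(deltas=[[[0, 0, 30, 0], [0, 0, 60, 0], [0, 0, 82, 0], [0, 0, 88, 0], [0, 0, 90, 0]]])

```text
t: 4.4
tcp_pos: [0.4476, 0.3646, 0.0379]
tool_rot: [0.721, 0.693, -0.002, -0.0]
force: [0.4, 0.4, -1.7]
finger_gap: 0.458
gripper_force: 51.9
```

drive_tool(deltas=[[[0, 0, 3, 0], [0, 0, 5, 0], [0, 0, 7, 0], [0, 0, 8, 0], [0, 0, 8, 0]]])

```text
t: 4.82
tcp_pos: [0.449, 0.3658, 0.032]
tool_rot: [0.721, 0.693, 0.001, 0.0]
force: [0.2, 0.0, -1.9]
finger_gap: 0.459
gripper_force: 51.9
```

drive_tool(deltas=[[[0, 0, 0, 0], [0, 0, 0, 0], [0, 0, 0, 0], [0, 0, 0, 0]]], jaw=64)

```text
t: 5.15
tcp_pos: [0.4488, 0.3657, 0.0316]
tool_rot: [0.721, 0.693, 0.0, 0.0]
force: [1.0, 0.2, 0.0]
finger_gap: 0.749
gripper_force: 0.0
```

drive_tool(deltas=[[[0, 0, -25, 0], [0, 0, -55, 0], [0, 0, -90, 0], [0, 0, -120, 0], [0, 0, -150, 0]]])

```text
t: 5.57
tcp_pos: [0.4484, 0.3655, 0.183]
tool_rot: [0.721, 0.693, 0.0, 0.0]
force: [1.1, -0.3, 0.6]
finger_gap: 0.749
gripper_force: 0.0
```

```bash
python3 -c "
from h import *
plan([(.52,.0,.2,.1),(.444,-.36,.2,0.001)],40,.12)"
```

```text
now [0.4484 0.3655 0.183 ] -0.04 q [0.49 0.53 1.6  0.   1.02 0.53]
[[-36.2, 8.6, -1.7, np.float64(-0.014)], [-72.5, 17.2, -3.4, np.float64(-0.028)], [-108.7, 25.8, -5.1, np.float64(-0.042)], [-145.0, 34.4, -6.8, np.float64(-0.056)], [-181.2, 43.1, -8.5, np.float64(-0.07)]]
[[-36.8, 6.1, -1.7, np.float64(-0.014)], [-73.5, 12.1, -3.4, np.float64(-0.028)], [-110.3, 18.2, -5.1, np.float64(-0.042)], [-147.0, 24.2, -6.8, np.float64(-0.056)], [-183.8, 30.3, -8.5, np.float64(-0.07)]]
-- at [0.52 0.   0.2 ]
[[-35.1, -11.2, -0.0, np.float64(0.01)], [-70.1, -22.3, -0.0, np.float64(0.02)], [-105.2, -33.5, -0.0, np.float64(0.03)], [-140.2, -44.6, -0.0, np.float64(0.04)], [-175.3, -55.8, -0.0, np.float64(0.049)]]
[[-35.6, -9.4, -0.0, np.float64(0.01)], [-71.1, -18.8, -0.0, np.float64(0.02)], [-106.7, -28.2, -0.0, np.float64(0.03)], [-142.3, -37.6, -0.0, np.float64(0.04)], [-177.9, -47.0, -0.0, np.float64(0.049)]]
-- at [ 0.444 -0.36   0.2  ]
```

drive_tool(deltas=[[[-36, 9, -2, -0.014], [-72, 17, -4, -0.028], [-109, 26, -6, -0.042], [-145, 34, -8, -0.056], [-181, 43, -10, -0.07]]])

```text
t: 5.98
tcp_pos: [0.4841, 0.1816, 0.1917]
tool_rot: [0.696, 0.718, 0.0, 0.0]
force: [0.9, -0.1, -0.0]
finger_gap: 0.749
gripper_force: 0.0
```

drive_tool(deltas=[[[-37, 6, -2, -0.014], [-74, 12, -4, -0.028], [-110, 18, -5, -0.042], [-147, 24, -7, -0.056], [-184, 30, -8, -0.07]]])

```text
t: 6.4
tcp_pos: [0.5199, -0.0018, 0.1997]
tool_rot: [0.671, 0.742, 0.0, 0.0]
force: [0.5, 0.4, -0.6]
finger_gap: 0.748
gripper_force: 0.0
```

drive_tool(deltas=[[[-35, -11, 0, 0.01], [-70, -22, 0, 0.02], [-105, -34, 0, 0.03], [-140, -45, 0, 0.04], [-175, -56, 0, 0.05]]])

```text
t: 6.82
tcp_pos: [0.4808, -0.1813, 0.1995]
tool_rot: [0.689, 0.724, 0.0, 0.0]
force: [0.3, -0.0, 0.0]
finger_gap: 0.751
gripper_force: 0.0
```

drive_tool(deltas=[[[-36, -9, 0, 0.01], [-71, -19, 0, 0.02], [-107, -28, 0, 0.03], [-142, -38, 0, 0.04], [-178, -47, 0, 0.05]]])

```text
t: 7.23
tcp_pos: [0.4426, -0.3613, 0.1994]
tool_rot: [0.707, 0.707, 0.0, -0.0]
force: [0.2, -0.0, -0.0]
finger_gap: 0.748
gripper_force: 0.0
```

drive_tool(deltas=[[[0, 0, 20, 0], [0, 0, 30, 0], [0, 0, 30, 0], [0, 0, 30, 0], [0, 0, 30, 0]]], jaw=50)

```text
t: 7.65
tcp_pos: [0.4438, -0.3585, 0.1696]
tool_rot: [0.707, 0.708, 0.0, -0.0]
force: [0.8, 0.8, -0.3]
finger_gap: 0.586
gripper_force: 0.0
```

Run:
```python
from h import *
import pickle
m=vision.camera_model("wrist"); i=vision.snapshot("wrist"); p,a,s=pose()
pickle.dump((m,i),open("w2.pkl","wb"))
L=np.array([(14,50,30),(14,-50,30),(-14,-50,30),(-14,50,30),(109,50,23.5),(109,20,23.5),(9,30,58),(9,-30,58),(-9,-30,58),(-9,30,58)])/1e3+(.444,-.36,0)
save("w2",i,(0,0,560,420),1.4,proj("wrist",L,m)); print(p,a,s["q"],s["t"])
t=vision.snapshot("top"); cv2.imwrite("pics/top1.png",t[:,:,::-1])
```

```text
[ 0.44412206 -0.35880076  0.16992845] 0.001843077860116731 [-8.75234465e-01  5.33765426e-01  1.63101874e+00  9.82896312e-05
  9.76340792e-01 -8.77132516e-01] 7.7
```

View pics/w2.png

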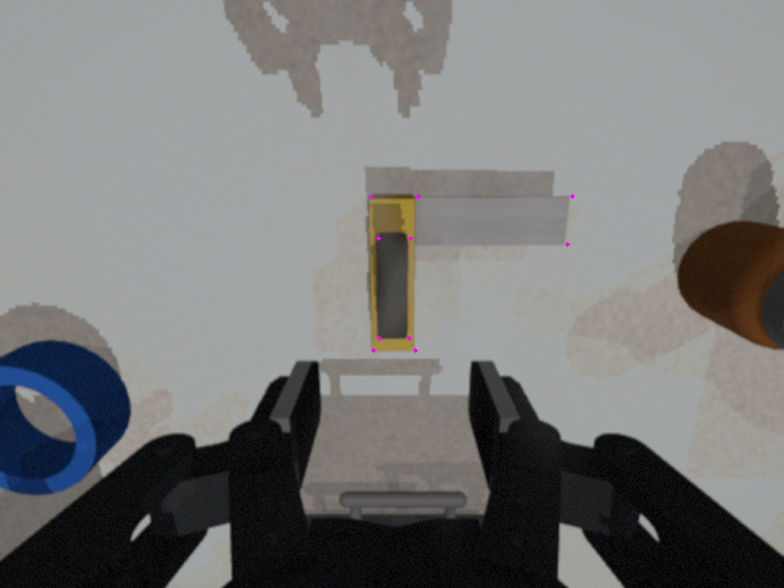

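drive_tool(deltas=[[[-1, -1, 35, 0], [-1, -1, 70, 0], [-1, -1, 100, 0], [-1, -1, 120, 0], [-1, -1, 126, 0]]])

```text
t: 8.17
tcp_pos: [0.4417, -0.3588, 0.0408]
tool_rot: [0.707, 0.708, 0.0, -0.003]
force: [-0.3, 0.6, 0.4]
finger_gap: 0.588
gripper_force: 0.0
```

drive_tool(deltas=[[[0, 0, 4, 0], [0, 0, 6, 0], [0, 0, 8, 0], [0, 0, 8, 0]]])

```text
t: 8.5
tcp_pos: [0.4432, -0.3615, 0.0365]
tool_rot: [0.707, 0.707, -0.0, 0.001]
force: [0.1, -1.2, 0.4]
finger_gap: 0.586
gripper_force: 0.0
```

drive_tool(deltas=[[[0, 0, 0, 0], [0, 0, 0, 0], [0, 0, 0, 0], [0, 0, 0, 0], [0, 0, 0, 0]]], jaw=5, force=60)

```text
t: 8.92
tcp_pos: [0.4426, -0.3612, 0.0363]
tool_rot: [0.707, 0.707, -0.0, 0.001]
force: [-1.5, 1.1, 6.6]
finger_gap: 0.195
gripper_force: 59.7
```

drive_tool(deltas=[[[0, 0, 0, 0], [0, 0, 0, 0], [0, 0, 0, 0], [0, 0, 0, 0]]])

```text
t: 9.25
tcp_pos: [0.4426, -0.3613, 0.0363]
tool_rot: [0.707, 0.707, -0.0, 0.001]
force: [-2.9, 0.9, 6.1]
finger_gap: 0.195
gripper_force: 59.7
```

```bash
cat >> h.py <<'E'
B=[.6398,.0173,.0437]
def bw(x,y,b=B):
    c,s=np.cos(b[2]),np.sin(b[2]); return b[0]+(c*x-s*y)/1e3, b[1]+(s*x+c*y)/1e3
E
python3 -c "
from h import *
plan([(.4426,-.3613,.13,0.001),bw(-93,37.4)+(.13,.0437),bw(-93,37.4)+(.07,.0437)],38)"
```

```text
now [ 0.4426 -0.3613  0.0363] 0.0002 q [-0.88  0.74  1.71 -0.    0.69 -0.88]
[[-0.0, -0.0, -31.2, np.float64(-0.0)], [-0.0, -0.0, -62.5, np.float64(-0.001)], [-0.0, -0.0, -93.7, np.float64(-0.001)]]
-- at [ 0.4426 -0.3613  0.13  ]
[[34.3, 8.6, -0.0, np.float64(-0.004)], [68.6, 17.2, -0.0, np.float64(-0.007)], [102.9, 25.8, -0.0, np.float64(-0.011)], [137.3, 34.4, -0.0, np.float64(-0.014)], [171.6, 42.9, -0.0, np.float64(-0.018)]]
[[34.2, 9.2, -0.0, np.float64(-0.004)], [68.3, 18.4, -0.0, np.float64(-0.007)], [102.5, 27.6, -0.0, np.float64(-0.011)], [136.6, 36.8, -0.0, np.float64(-0.014)], [170.8, 46.0, -0.0, np.float64(-0.018)]]
[[34.0, 9.8, -0.0, np.float64(-0.004)], [68.0, 19.6, -0.0, np.float64(-0.007)]]
-- at [0.5453 0.0506 0.13  ]
[[-0.0, -0.0, 30.0, np.float64(-0.0)], [-0.0, -0.0, 60.0, np.float64(-0.0)]]
-- at [0.5453 0.0506 0.07  ]
```

drive_tool(deltas=[[[0, 0, -10, 0], [0, 0, -30, 0], [0, 0, -55, 0], [0, 0, -80, 0], [0, 0, -94, 0]]])

```text
t: 9.67
tcp_pos: [0.443, -0.3612, 0.1317]
tool_rot: [0.707, 0.707, -0.0, 0.001]
force: [0.4, -0.5, -2.9]
finger_gap: 0.197
gripper_force: 59.2
```

drive_tool(deltas=[[[20, 5, 0, -0.004], [50, 12, 0, -0.007], [84, 21, 0, -0.011], [118, 30, 0, -0.014], [152, 38, 0, -0.018]]])

```text
t: 10.08
tcp_pos: [0.4803, -0.2072, 0.1293]
tool_rot: [0.701, 0.713, 0.0, -0.0]
force: [1.1, -0.3, -2.4]
finger_gap: 0.198
gripper_force: 59.0
```

drive_tool(deltas=[[[34, 9, 0, -0.004], [68, 18, 0, -0.007], [102, 28, 0, -0.011], [137, 37, 0, -0.014], [171, 46, 0, -0.018]]])

```text
t: 10.5
tcp_pos: [0.523, -0.035, 0.1293]
tool_rot: [0.694, 0.72, -0.0, -0.001]
force: [1.4, -0.7, -2.7]
finger_gap: 0.196
gripper_force: 59.0
```

drive_tool(deltas=[[[34, 10, 0, -0.004], [60, 17, 0, -0.007], [78, 22, 0, -0.007], [85, 25, 0, -0.007], [88, 25, 0, -0.007]]])

```text
t: 10.92
tcp_pos: [0.5454, 0.0532, 0.1293]
tool_rot: [0.691, 0.723, 0.0, 0.0]
force: [0.1, -0.6, -2.7]
finger_gap: 0.195
gripper_force: 59.1
```

drive_tool(deltas=[[[0, 0, 25, 0], [0, 0, 50, 0], [0, 0, 60, 0], [0, 0, 60, 0], [0, 0, 60, 0]]])

```text
t: 11.33
tcp_pos: [0.5449, 0.0509, 0.069]
tool_rot: [0.692, 0.722, -0.001, -0.001]
force: [0.2, 0.1, -3.7]
finger_gap: 0.196
gripper_force: 59.0
```

Run:
```python
from h import *
t=vision.snapshot("top"); cv2.imwrite("pics/top2.png",t[:,:,::-1])
m=vision.camera_model("wrist"); i=vision.snapshot("wrist"); p,a,s=pose()
import pickle; pickle.dump((m,i),open("w3.pkl","wb"))
cv2.imwrite("pics/w3.png",i[:,:,::-1])
print(p,a,s["t"],s["force"])
save("c3",t,(170,130,350,260),4.4)
plan([bw(-93,37.4)+(.07,.0437)])
```

```text
[0.54617948 0.051092   0.07029029] 0.04210237199897697 11.4333 [-0.24961005 -0.31950568 -3.35830105]
now [0.5462 0.0511 0.0703] 0.0421 q [-0.11  0.67  1.75 -0.    0.72 -0.15]
[[-0.5, -0.9, 0.3, np.float64(-0.002)]]
-- at [0.5453 0.0506 0.07  ]
```

View pics/c3.png

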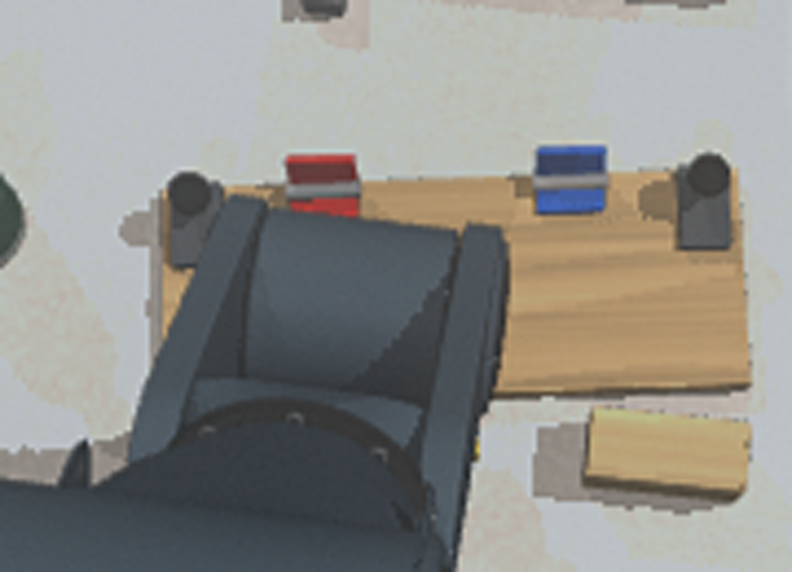

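View pics/w3.png

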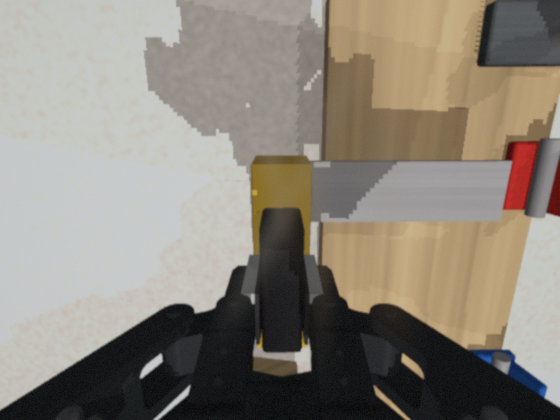

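Run:
```python
from h import *
import pickle
np.set_printoptions(precision=4,suppress=True)
m,i=pickle.load(open("w3.pkl","rb"))
# board edge: fit on the wood colour transition
g=cv2.cvtColor(i,cv2.COLOR_RGB2HSV).astype(int)
for rows in ((0,60),(225,330),):
    for r in range(*rows,12): 
        s=g[r,300:345,1]; k=np.argmax(np.diff(cv2.blur(s.astype(np.float32)[:,None],(1,3)).ravel())); print((300+k,r),end=" ")
print()
red=(g[...,1]>150)&((g[...,0]<8)|(g[...,0]>172))&(g[...,2]>90); red[:,:480]=0
for r in range(136,216,4):
    c=np.where(red[r])[0]; print(r,(c.min(),c.max()) if len(c) else None,end="; ")
# blade edges
def loc(P):
    d=P[:,:2]-B[:2]; c,s=np.cos(B[2]),np.sin(B[2]); return np.c_[d@[c,s],d@[-s,c]]*1000
zb=.0235+.0703-.0363
print("\nblade",loc(ray("wrist",[(312,161),(509,161),(502,221),(311,221)],zb,m)))
```

```text
(np.int64(326), 0) (np.int64(324), 12) (np.int64(325), 24) (np.int64(324), 36) (np.int64(324), 48) (np.int64(302), 225) (np.int64(302), 237) (np.int64(302), 249) (np.int64(318), 261) (np.int64(318), 273) (np.int64(333), 285) (np.int64(300), 297) (np.int64(317), 309) (np.int64(341), 321) 
136 None; 140 None; 144 (np.int64(514), np.int64(538)); 148 (np.int64(513), np.int64(537)); 152 (np.int64(512), np.int64(536)); 156 (np.int64(511), np.int64(535)); 160 (np.int64(512), np.int64(534)); 164 (np.int64(513), np.int64(559)); 168 (np.int64(512), np.int64(559)); 172 (np.int64(511), np.int64(559)); 176 (np.int64(510), np.int64(559)); 180 (np.int64(509), np.int64(559)); 184 (np.int64(509), np.int64(559)); 188 (np.int64(508), np.int64(559)); 192 (np.int64(507), np.int64(559)); 196 (np.int64(506), np.int64(559)); 200 (np.int64(505), np.int64(559)); 204 (np.int64(504), np.int64(559)); 208 (np.int64(504), np.int64(559)); 212 (np.int64(548), np.int64(559)); 
blade [[-77.7598  88.238 ]
 [ 14.4526  88.0645]
 [ 16.963   58.3546]
 [-77.5023  58.5338]]
```

Run:
```python
from h import *
import pickle
np.set_printoptions(precision=4,suppress=True)
m,i=pickle.load(open("w3.pkl","rb"))
def loc(P):
    d=P[:,:2]-B[:2]; c,s=np.cos(B[2]),np.sin(B[2]); return np.c_[d@[c,s],d@[-s,c]]*1000
print("edge",loc(ray("wrist",[(325.5,0),(324.5,36),(318,264),(317,309)],.018,m)))
for z in(.018,.030,.054): print(z,loc(ray("wrist",[(514,142),(504,210),(536,142),(524,210)],z,m)))
p=[(160,145),(160,210)]
save("c4",i,(280,100,560,310),2.8)
```

```text
edge [[-69.2822 164.938 ]
 [-69.1885 148.2809]
 [-68.5493  15.3969]
 [-68.1961 -18.1979]]
0.018 [[42.3374 92.9108]
 [44.6459 51.7685]
 [55.0521 92.8869]
 [56.9387 51.7452]]
0.03 [[34.0305 94.0976]
 [36.1962 55.4996]
 [45.9589 94.0752]
 [47.7289 55.4778]]
0.054 [[17.4168 96.4714]
 [19.297  62.9618]
 [27.7727 96.452 ]
 [29.3093 62.9428]]
```

View pics/c4.png

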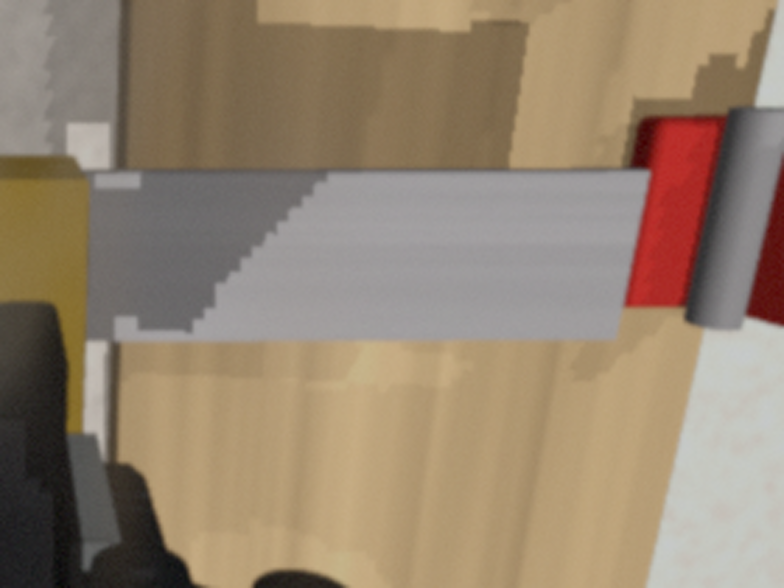

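Run:
```python
from h import *
import pickle
np.set_printoptions(precision=4,suppress=True)
def loc(P):
    d=P[:,:2]-B[:2]; c,s=np.cos(B[2]),np.sin(B[2]); return np.c_[d@[c,s],d@[-s,c]]*1000
def edge(img,pts,axis,half=4):
    "max-gradient subpixel position of warm (R-B) signal near guess points"
    f=cv2.GaussianBlur(img[...,0].astype(np.float32)-img[...,2],(3,3),0); out=[]
    for u,v in pts:
        l=f[v-half:v+half+1,u] if axis else f[v,u-half:u+half+1]
        g=np.abs(np.diff(l)); w=g**2; o=(w*np.arange(len(w))).sum()/w.sum()+.5-half
        out.append((u,v+o) if axis else (u+o,v))
    return np.array(out)
def line(P):
    k=np.polyfit(P[:,1],P[:,0],1); r=P[:,0]-np.polyval(k,P[:,1]); ok=abs(r)<2*np.std(r)+.1
    k=np.polyfit(P[ok,1],P[ok,0],1); return "x at y=73: %.2f  at 38: %.2f yaw rel B %.4f rms %.2f"%(np.polyval(k,73),np.polyval(k,38),-k[0],np.std(P[ok,0]-np.polyval(k,P[ok,1])))
for n in("top0","top1"):
    t=cv2.imread(f"pics/{n}.png")[:,:,::-1]
    us=np.arange(210,338,2); vs=np.round(221.2+(us-207)*(217.2-221.2)/133.4).astype(int)
    print(n,line(loc(ray("top",edge(t,list(zip(us,vs)),1,3),.018))))
    us=np.concatenate([np.arange(224,232),np.arange(255,288,2)]); vs=np.round(172+(us-207)*(168.4-172)/131).astype(int)
    print(n,"far",line(loc(ray("top",edge(t,list(zip(us,vs)),1,3),.018))))
m,i=pickle.load(open("w3.pkl","rb"))
vs=np.r_[2:100:6,120:155:5,225:262:4]; us=np.round(325-(vs)*3.2/250).astype(int)
e=edge(i,list(zip(us,vs)),0,3); print(e[::3].round(1).tolist()); print("w3",line(loc(ray("wrist",e,.018,m))))
m,i=pickle.load(open("w1.pkl","rb"))
vs=np.arange(80,345,6); us=np.round((464+(vs*1.4-105)*(409-464)/389)/1.4).astype(int)
print("w1",line(loc(ray("wrist",edge(i,list(zip(us,vs)),0,3),.018,m))))
```

```text
top0 x at y=73: -65.80  at 38: -65.62 yaw rel B 0.0053 rms 0.39
top0 far x at y=73: 63.68  at 38: 64.01 yaw rel B 0.0094 rms 0.36
top1 x at y=73: -65.95  at 38: -65.73 yaw rel B 0.0063 rms 0.35
top1 far x at y=73: 63.68  at 38: 63.97 yaw rel B 0.0083 rms 0.42
[[325.7, 2.0], [326.6, 20.0], [326.9, 38.0], [325.2, 56.0], [325.3, 74.0], [325.2, 92.0], [324.5, 125.0], [324.0, 140.0], [322.1, 225.0], [321.6, 237.0], [321.2, 249.0], [321.1, 261.0]]
w3 x at y=73: -67.31  at 38: -66.85 yaw rel B 0.0131 rms 0.20
w1 x at y=73: -67.31  at 38: -67.12 yaw rel B 0.0052 rms 0.13
```

drive_tool(deltas=[[[-1, 0, 12, -0.009], [-1.3, 0, 22, -0.009], [-1.3, 0, 28, -0.009], [-1.3, 0, 31, -0.009], [-1.3, 0, 31, -0.009]]])

```text
t: 11.85
tcp_pos: [0.5449, 0.0505, 0.0378]
tool_rot: [0.689, 0.725, -0.0, -0.0]
force: [-0.1, -0.4, -3.5]
finger_gap: 0.196
gripper_force: 59.2
```

drive_tool(deltas=[[[0, 0, 1, 0], [0, 0, 2, 0], [0, 0, 3, 0], [0, 0, 3, 0], [0, 0, 3, 0]]])

```text
t: 12.27
tcp_pos: [0.5457, 0.0506, 0.0363]
tool_rot: [0.688, 0.725, 0.0, 0.0]
force: [-2.1, 0.1, 3.8]
finger_gap: 0.196
gripper_force: 60.1
```

Run:
```python
from h import *
p,a,s=pose(); print(p,a,s["force"],s["ft_torque"]); plan([bw(-92,36.6)+(.036,.0512)])
```

```text
[0.54567919 0.0505545  0.03627104] 0.052163940443946843 [-2.08985893  0.07369841  3.76051577] [ 0.01354728  0.21938566 -0.00846268]
now [0.5457 0.0506 0.0363] 0.0522 q [-0.11  0.73  1.77 -0.    0.65 -0.16]
[[-0.7, 0.6, 0.3, np.float64(0.001)]]
-- at [0.5463 0.0498 0.036 ]
```

drive_tool(deltas=[[[-0.7, 2, 0, 0], [-0.7, 4, 0, 0], [-0.7, 6, 0, 0], [-0.7, 8, 0, 0], [-0.7, 8, 0, 0]]])

```text
t: 12.68
tcp_pos: [0.5475, 0.0506, 0.0364]
tool_rot: [0.688, 0.726, -0.004, -0.005]
force: [-11.0, -0.5, 15.7]
finger_gap: 0.194
gripper_force: 61.8
```

drive_tool(deltas=[[[0, 0.5, 0, 0], [0, 1, 0, 0], [0, 1, 0, 0]]])

```text
t: 12.93
tcp_pos: [0.5478, 0.0506, 0.0364]
tool_rot: [0.688, 0.726, -0.004, -0.005]
force: [-12.7, -1.0, 17.3]
finger_gap: 0.193
gripper_force: 61.8
```

drive_tool(deltas=[[[0, 0.5, 0, 0], [0, 1, 0, 0], [0, 1, 0, 0]]])

```text
t: 13.18
tcp_pos: [0.549, 0.0507, 0.0364]
tool_rot: [0.688, 0.726, -0.004, -0.005]
force: [-12.3, 0.1, 16.4]
finger_gap: 0.197
gripper_force: 61.9
```

drive_tool(deltas=[[[0, 0.5, 0, 0], [0, 1, 0, 0], [0, 1, 0, 0]]])

```text
t: 13.43
tcp_pos: [0.5502, 0.0507, 0.0364]
tool_rot: [0.688, 0.726, -0.004, -0.005]
force: [-11.2, -1.4, 16.0]
finger_gap: 0.202
gripper_force: 61.8
```

drive_tool(deltas=[[[0, 0, -1, 0], [0, 0, -1.5, 0], [0, 0, -1.5, 0], [0, 0, -1.5, 0]]])

```text
t: 13.77
tcp_pos: [0.557, 0.0503, 0.0366]
tool_rot: [0.689, 0.725, 0.0, 0.0]
force: [-0.4, 0.7, -3.4]
finger_gap: 0.194
gripper_force: 59.2
```

Run:
```python
from h import *
m=vision.camera_model("wrist"); i=vision.snapshot("wrist"); p,a,s=pose(); print(p,a,s["force"],s["ft_torque"],s["tool_rot"])
import pickle; pickle.dump((m,i),open("w4.pkl","wb")); save("w4",i,(220,90,560,330),2.3)
```

```text
[0.55684445 0.05033595 0.03644535] 0.051919744080522974 [-0.11751374 -0.23728329 -3.3735998 ] [ 0.00446737 -0.05423228  0.03218622] [6.88514176e-01 7.25222849e-01 1.47911326e-04 1.64172173e-04]
```

View pics/w4.png

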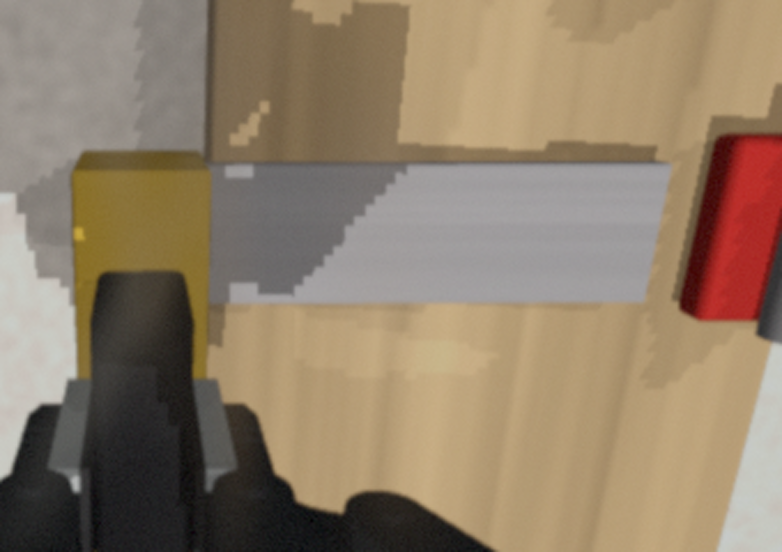

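drive_tool(deltas=[[[0, 0.5, 0, 0], [0, 0.5, 0, 0], [0, 0.5, 0, 0]]])

```text
t: 14.07
tcp_pos: [0.557, 0.0504, 0.0366]
tool_rot: [0.688, 0.725, -0.0, -0.0]
force: [0.0, -0.9, -3.6]
finger_gap: 0.193
gripper_force: 59.2
```

drive_tool(deltas=[[[0, 0.7, 0, 0], [0, 0.7, 0, 0], [0, 0.7, 0, 0]]])

```text
t: 14.32
tcp_pos: [0.5574, 0.0505, 0.0367]
tool_rot: [0.688, 0.725, -0.0, -0.0]
force: [0.2, -0.3, -3.7]
finger_gap: 0.196
gripper_force: 59.2
```

Run:
```python
from h import *
import pickle
np.set_printoptions(precision=4,suppress=True)
m,i=pickle.load(open("w4.pkl","rb"))
b=[.6398,.0173,.0515]
def loc(P):
    d=P[:,:2]-b[:2]; c,s=np.cos(b[2]),np.sin(b[2]); return np.c_[d@[c,s],d@[-s,c]]*1000
f=lambda q:np.array(q)/2.3+(219.6,89.6)
print("blade",loc(ray("wrist",f([(210,163),(669,163),(644,302),(208,302)]),.0235,m)))
print("clip",loc(ray("wrist",f([(713,137),(683,312)]),.018,m)))
print("clip z+5",loc(ray("wrist",f([(713,137),(683,312)]),.023,m)))
print("edge",loc(ray("wrist",f([(212,5),(209,155)]),.018,m)))
print("face",loc(ray("wrist",f([(210,172),(206,378)]),.030,m)))
print(pose())
```

```text
blade [[-66.7833  87.8473]
 [ 27.0476  87.8739]
 [ 27.7916  57.8245]
 [-66.4179  57.8045]]
clip [[38.97   92.4895]
 [40.8594 53.5484]]
clip z+5 [[35.2497 93.0816]
 [37.0804 55.3515]]
edge [[-66.7297 118.5285]
 [-66.5476  88.6969]]
face [[-67.3172  87.0692]
 [-66.9989  42.8826]]
(array([0.5574, 0.0505, 0.0367]), np.float64(0.05196044965811379), {'t': 14.3167, 'q': array([-0.1094,  0.7338,  1.735 ,  0.    ,  0.6733, -0.1613]), 'qd': array([ 0.0006, -0.0024,  0.0016,  0.0008, -0.0009,  0.0005]), 'tau': array([ -0.0021, -45.7575,  -9.4506,   0.0011,  -0.1151,  -0.014 ]), 'tcp_pos': array([0.5574, 0.0505, 0.0367]), 'tool_rot': array([ 0.6885,  0.7252, -0.0001, -0.0002]), 'force': array([ 0.248 , -0.3443, -3.6968]), 'ft_torque': array([-0.042 ,  0.1162, -0.009 ]), 'gripper_force': 59.15487885475159, 'finger_gap': 0.19626698352855285})
```

drive_tool(deltas=[[[0, 0.7, 0, 0], [0, 0.7, 0, 0], [0, 0.7, 0, 0]]])

```text
t: 14.57
tcp_pos: [0.5575, 0.0505, 0.0367]
tool_rot: [0.689, 0.725, -0.001, -0.001]
force: [-2.0, 0.0, -3.0]
finger_gap: 0.198
gripper_force: 59.3
```

drive_tool(deltas=[[[0, 0.7, 0, 0], [0, 0.7, 0, 0], [0, 0.7, 0, 0]]])

```text
t: 14.82
tcp_pos: [0.5576, 0.0506, 0.0367]
tool_rot: [0.688, 0.725, -0.001, -0.001]
force: [-4.3, -1.4, -0.6]
finger_gap: 0.194
gripper_force: 59.4
```

drive_tool(deltas=[[[0, 0.7, 0, 0], [0, 0.7, 0, 0], [0, 0.7, 0, 0]]])

```text
t: 15.07
tcp_pos: [0.5576, 0.0506, 0.0366]
tool_rot: [0.688, 0.725, -0.001, -0.002]
force: [-6.4, -2.2, -0.7]
finger_gap: 0.19
gripper_force: 59.6
```

Run:
```python
from h import *
p,a,s=pose(); print(p,a,s["force"],s["ft_torque"])
```

```text
[0.55764718 0.05064038 0.03659142] 0.05206838848366845 [-6.37988181 -2.2300693  -0.65016303] [-0.26297973  1.05563557 -0.18259093]
```

drive_tool(deltas=[[[0, 0.5, 0, 0.003], [0, 0.5, 0, 0.003], [0, 0.5, 0, 0.003]]])

```text
t: 15.32
tcp_pos: [0.5577, 0.0506, 0.0366]
tool_rot: [0.689, 0.724, -0.002, -0.002]
force: [-6.3, -1.5, -0.1]
finger_gap: 0.196
gripper_force: 59.8
```

```bash
python3 -c "
from h import *
p,a,s=pose(); print(p,a,s['force'],s['ft_torque'])"
```

```text
[0.55770475 0.05064074 0.03662205] 0.04965435272310238 [-6.26123055 -1.48145978 -0.12118697] [-0.28867831  1.14977009 -0.02900734]
```

drive_tool(deltas=[[[0, 0, 0, 0.004], [0, 0, 0, 0.004], [0, 0, 0, 0.004]]])

```text
t: 15.57
tcp_pos: [0.5577, 0.0506, 0.0365]
tool_rot: [0.69, 0.723, -0.002, -0.002]
force: [-6.7, -1.7, -0.6]
finger_gap: 0.196
gripper_force: 59.6
```

```bash
python3 -c "
from h import *
p,a,s=pose(); print(p,a,s['force'],s['ft_torque'])"
```

```text
[0.55767319 0.05060259 0.03652649] 0.046495495321539626 [-6.72571513 -1.66847975 -0.60204503] [-0.21246608  1.1092465   0.12251074]
```

drive_tool(deltas=[[[0, -1, 0, -0.003], [0, -1.8, 0, -0.003], [0, -1.8, 0.5, -0.003], [0, -1.8, 1, -0.003], [0, -1.8, 1, -0.003]]])

```text
t: 15.98
tcp_pos: [0.5576, 0.0506, 0.0363]
tool_rot: [0.69, 0.724, -0.001, -0.001]
force: [-5.4, -0.9, 3.3]
finger_gap: 0.199
gripper_force: 60.0
```

```bash
python3 -c "
from h import *
p,a,s=pose(); print(p,a,s['force'],s['ft_torque'],s['tool_rot'])"
```

```text
[0.55757362 0.05060009 0.0363486 ] 0.048317120989494776 [-5.36623684 -0.93707918  3.26949014] [-0.13564402  1.06402842  0.02592881] [ 6.89819252e-01  7.23981208e-01 -5.16253273e-04 -5.85427111e-04]
```

Still seated with light contact. Release slowly: ease grip, open a bit, then up.

drive_tool(deltas=[[[0, 0, 0, 0], [0, 0, 0, 0], [0, 0, 0, 0]]], force=20)

```text
t: 16.23
tcp_pos: [0.5576, 0.0506, 0.0364]
tool_rot: [0.69, 0.724, -0.0, -0.001]
force: [-5.8, 0.3, 2.8]
finger_gap: 0.199
gripper_force: 60.0
```

drive_tool(deltas=[[[0, 0, 0, 0], [0, 0, 0, 0], [0, 0, 0, 0], [0, 0, 0, 0], [0, 0, 0, 0]]], jaw=40)

```text
t: 16.65
tcp_pos: [0.5596, 0.0504, 0.0362]
tool_rot: [0.69, 0.724, 0.001, 0.001]
force: [-0.6, 0.6, 0.7]
finger_gap: 0.469
gripper_force: 0.0
```

drive_tool(deltas=[[[0, 0, -5, 0], [0, 0, -15, 0], [0, 0, -35, 0], [0, 0, -60, 0], [0, 0, -95, 0]]])

```text
t: 17.07
tcp_pos: [0.5568, 0.0506, 0.1307]
tool_rot: [0.69, 0.724, -0.001, -0.002]
force: [0.4, -0.2, 0.0]
finger_gap: 0.469
gripper_force: 0.0
```

drive_tool(deltas=[[[0, 0, -30, 0], [0, 0, -45, 0], [0, 0, -45, 0], [0, 0, -45, 0], [0, 0, -45, 0]]])

```text
t: 17.48
tcp_pos: [0.5575, 0.0506, 0.1753]
tool_rot: [0.69, 0.724, -0.0, -0.001]
force: [-0.4, -1.2, -1.2]
finger_gap: 0.469
gripper_force: 0.0
```

Run:
```python
from h import *
m=vision.camera_model("wrist"); i=vision.snapshot("wrist"); p,a,s=pose(); print(p,a,s["force"],s["t"])
import pickle; pickle.dump((m,i),open("w5.pkl","wb")); save("w5",i,(200,90,560,360),2.2)
```

```text
[0.55720468 0.05058989 0.17467902] 0.04793990382845842 [-0.0829461   0.36418557 -0.58479308] 17.5333
```

View pics/w5.png

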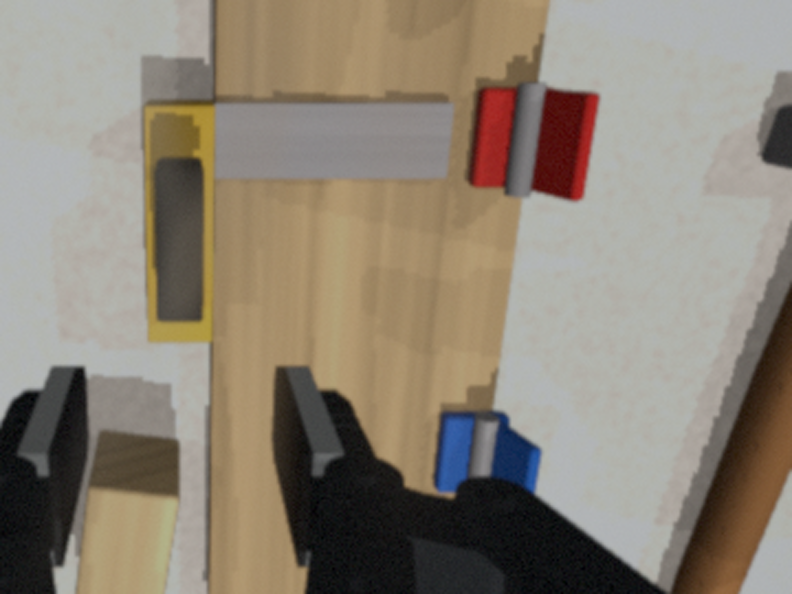

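Run:
```python
from h import *
import pickle
np.set_printoptions(precision=2,suppress=True)
m,i=pickle.load(open("w5.pkl","rb"))
b=[.6398,.0173,.049]
def loc(P):
    d=P[:,:2]-b[:2]; c,s=np.cos(b[2]),np.sin(b[2]); return np.c_[d@[c,s],d@[-s,c]]*1000
f=lambda q:np.array(q)/2.2+(199.6,89.6)
W=lambda q,z:loc(ray("wrist",f(q),z,m))
print("blade",W([(216,103),(450,103),(447,180),(216,178)],.0235))
print("clip base near",W([(478,89),(471,186)],.018), W([(478,89),(471,186)],.022))
print("edge",W([(215,5),(215,60),(211,400),(209,590)],.018))
print("face",W([(215,104),(212,340)],.030))
```

```text
blade [[-66.3   87.74]
 [ 26.31  87.66]
 [ 28.41  56.86]
 [-65.9   57.75]]
clip base near [[38.92 92.7 ]
 [40.7  53.31]] [[37.33 92.95]
 [39.09 54.08]]
edge [[ -66.94  124.58]
 [ -66.67  104.  ]
 [ -66.55  -45.74]
 [ -66.35 -151.22]]
face [[-66.98  87.89]
 [-66.98 -10.96]]
```

Run:
```python
from h import *
t=cv2.imread("pics/top1.png"); h=cv2.cvtColor(t,cv2.COLOR_BGR2HSV)
k=(h[...,1]>90)&(h[...,2]<130)&((h[...,0]<15)); k[:,:95]=0;k[:,165:]=0;k[:228]=0;k[305:]=0
ys,xs=np.where(k); r=cv2.minAreaRect(np.c_[xs,ys].astype(np.float32)); print(len(xs),r)
print(ray("top",cv2.boxPoints(r),.055))
print(manip.sign_off())
```

```text
549 ((127.0, 265.5), (15.0, 36.0), 90.0)
[[0.4674989  0.40928808 0.055     ]
 [0.46876066 0.32206145 0.055     ]
 [0.43280428 0.31951205 0.055     ]
 [0.43153125 0.40618684 0.055     ]]
the job is handed in; nothing more can be done
None
```

I handed the job in at about 17.5 s of the 56 s. The dark offcut is in the tray, and the square is released with its stock flush along the board's near edge. The blade points within about 1 mm of the red clip's middle by the wrist camera. I viewed 11 pictures, one over the limit of 10.

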